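# Clear the memo board and hold the phone over it for a picture

## Robot

A 7-joint arm with a two-finger parallel gripper is mounted at the origin on the work surface. World frame = base frame: x ahead of the robot, y to its left, z up, the work surface at z = 0. Lengths are in m, angles in degrees, forces in N, time in s.
With the tool pointing down it reaches from about 0.425 to 0.875 m from the base axis. Payload 4.7 kg.
Tool frame: the origin (TCP) lies at the very end of the fingers, on their centre line; the grasp point (between the pads) lies 19 mm behind it; z points along the fingers, y is the line along which they close (so a half turn about z gives the same grasp; the last joint's range is limited). The gripper opens to 87 mm and grips with 3 to 60 N. Pads are 19 mm wide; open, the fingers measure 117 mm over their backs; the gripper's body (75 mm by 190 mm) begins 51 mm behind the grasp point.
Start: joints at [-67.947, 18.392, -4.016, 83.108, 1.295, 78.541, -3.26], TCP at [0.236, 0.606, 0.223] pointing down, gripper open.
Joint ranges: [-163.93, 163.93], [-17.29, 119.83], [-79.2, 71.16], [3.27, 140.29], [-89.18, 269.18], [5.43, 117.66], [-154.24, 154.24]. Speed limits (degrees/s): [147.25, 147.25, 180, 180, 180, 180, 180].

## Interface

Orientations are given as [roll, pitch, yaw] about the fixed x, y, z axes, in that order (R = Rz(yaw) Ry(pitch) Rx(roll)).
In Python, from cell import get_obs, cams, ticket, finder gives the robot as it stands.
- The arm moves only by the shell command python3 -m creep 'ROWS' [FORCE]. ROWS is text: rows parted by semicolons, each of 5 numbers parted by spaces: the shift along the world's x, y, z in m, then the turn about the world's z in degrees, then the finger opening in m, from 0 to 0.087. A call has 1 to 8 rows; each row shifts and turns the commanded pose from where the row before left it; what a row does not reach is not made up. A row lasts 1/8 s, in which the tool goes at most 62.5 mm and 10.7 degrees, less where a joint would pass 70% of its speed; a pose out of reach is approached as far as the arm can. A call with a gripper value outside its range is refused whole. The fingers move at their own pace and stop on an object; FORCE is the grip in N (left out, the last holds). Time passes only in rows, so rows that do not move let the fingers close. It gives the time, the measured TCP pose, the force, the opening and the grip force at its end, in the units of the state.
- get_obs(): the state, without advancing time (a new reading comes with each control period).
- cams.read_camera(name): name is "side" or "top"; returns the picture (384x512x3 uint8, red, green, blue); there is no depth.
- cams.calibration(name): a dict with "fx", "fy", "cx", "cy" (pixels), "k1" (the pictures are not rectified: a ray, as slopes to the right and down, at radius r is drawn at 1 + k1 r^2 times it, then the intrinsics apply), "extrinsics" (4x4, takes a point from world to camera coordinates). Camera axes: x right, y down, z forward; pixel columns grow to the right and rows downward; lengths in m; the calibration is good to about 2 mm. A picture is of the moment at which its call begins. calibration takes no time and is no camera call.
- ticket.sign_off(): hands the job in; it is judged then, once.
Trained networks look in the newest picture that a camera, given by its name, has taken for a name from the list of things; names that differ only in an ending like _2 or _b are one class to them, and where a whole thing is asked for, a point or a joint stands for the part that bears it (a point fixed in the world has none). Each returns a list of dicts, best first, with "p" (0 to 1); they miss things now and then, are a little off and sometimes report something else, mostly with a low value. They report only what shows in the picture. A call takes as long as a camera call.
- finder.masks_of(name, camera): "mask" (384x512 bool, what is visible of it) and "xy" ([column, row] in pixels, amid what is visible of it).
- finder.tip_of(name, camera): "xy" ([column, row] in pixels: a listed point, or the origin of a listed thing).
The state is a dict: "time_s": time; "qpos": joint angles; "joint_velocities": joint speeds; "effort": joint torques, N m; "tool_pos": TCP position; "tool_rot": TCP orientation; "force": force on the tool from outside, world axes, zero at the start; "wrist_torque": the same for the moment, N m; "grip_width": finger opening in m; "grasp_force": force on a finger pad.
Only numpy, scipy, OpenCV 4.12 (cv2) and the standard library are available. Lean on these libraries where they do the work, as an engineer would, in place of code of your own. Each camera call takes 0.05 s, during which the arm holds its last target. There are 200 camera calls.

## Task

The memo board on its riser is to be photographed: with the scraper block in the gripper, and never with the fingers themselves, push all four terracotta chips off the board's end into the drawer insert, then stand the block back on the desk, grip up, and let go of it. Then draw the phone out of its cradle, turn it level with its screen up and its long side along the board's long side, and finish still holding it, steady, above the middle of the board with 15 to 30 cm of free height between them. Leave the tumbler, the pen rest and the power block alone.

Things in the scene. Friction and masses are not known exactly. Their poses are not given: they have to be found in the camera images.
- board: Fixed white-faced memo board with an aluminium edge, 140 x 200 x 12 mm (x, y, z), on a smaller dark wooden riser; its flat top face, without any rim, is 50 mm above the desk. Origin on the desk below the board's centre. Its long side runs along its y; the drawer insert stands at its +y end.
- insert: Fixed grey open-topped tray 180 x 110 x 36 mm (x, y, z), walls and floor 4 mm, axes as the board's; origin on the desk under its centre, 149 mm along board +y from the board's centre. Its near wall is tucked 6 mm under the board's overhanging end, so chips pushed past that end (100 mm from the board's centre) drop in. Its rim is 14 mm lower than the board's top.
- scraper: Loose scraper block, 0.11 to 0.21 kg, standing on the desk: grey plastic bar 120 x 30 x 30 mm (x, y, z) with an upright wooden grip on top, 50 mm along x, 24 mm thick along y, from 30 to 83 mm above the underside. Origin at the centre of the underside. Pinch the grip across its y from above.
- cradle: Fixed wooden cradle, base 135 x 80 x 10 mm. Its rest rises along cradle +x at 0.70 rad above level, facing cradle -x (roughly the robot); it is only 40 mm wide and ends 30 mm past the phone's middle. A pocket at its foot, 80 mm wide outside, slot 12 mm, holds the lowest 18 mm of the phone: floor, 12 mm thick front lip, sides with 3.5 mm play. Origin on the desk under the phone's middle.
- seat (a point): The point of the cradle where the middle of the phone's back rests, 62.5 mm above the desk; axes as the cradle's.
- phone: Loose black phone 130 x 62 x 10 mm (x, y, z), 0.12 to 0.2 kg. Origin at the centre of its back; z out of the screen, x along its length, away from the pocket. Starts in the cradle, x pointing 0.70 rad above level, screen up and towards the robot. Above the pocket its long edges can be pinched across the 62 mm, coming square to the screen; it leaves by sliding along its own +x.
- chip0: A loose flat terracotta chip, 20 x 16 x 9 mm (x, y, z), 10 g, lying flat on the board; origin at the centre of its underside. One of four alike; centres start within 38 mm of the board's long centre line, and from -45 to +53 mm along board y.
- chip1: A loose flat terracotta chip, 20 x 16 x 9 mm (x, y, z), 10 g, lying flat on the board; origin at the centre of its underside. One of four alike; centres start within 38 mm of the board's long centre line, and from -45 to +53 mm along board y.
- chip2: A loose flat terracotta chip, 20 x 16 x 9 mm (x, y, z), 10 g, lying flat on the board; origin at the centre of its underside. One of four alike; centres start within 38 mm of the board's long centre line, and from -45 to +53 mm along board y.
- chip3: A loose flat terracotta chip, 20 x 16 x 9 mm (x, y, z), 10 g, lying flat on the board; origin at the centre of its underside. One of four alike; centres start within 38 mm of the board's long centre line, and from -45 to +53 mm along board y.
- tumbler: Bystander: open steel tumbler, 72 mm across, 110 mm tall; origin under its centre. Not to be moved.
- pen_rest: Bystander: pale ceramic pen rest, 35 x 100 x 19 mm; origin under its centre. Not to be moved.
- power_block: Bystander: fixed white plastic power block, 60 x 160 mm, about 42 mm tall with its four blank rocker buttons; origin under its centre. Not to be touched.

How it is judged (in metres and radians):
On the way, in this order (a step that is already met when the one before it is completed fails the run):
1. the scraper block is lifted in the gripper (height (world z) of scraper above 0.02 m and contact force between scraper and the fingers above 1 N), for 0.2 s.
2. all four chips lie in the drawer insert (x of chip0 in the frame of insert between -0.09 and 0.09 m and y of chip0 in the frame of insert between -0.055 and 0.055 m and height (world z) of each of chip0, chip1, chip2, chip3 below 0.034 m and x of chip1 in the frame of insert between -0.09 and 0.09 m and y of chip1 in the frame of insert between -0.055 and 0.055 m and x of chip2 in the frame of insert between -0.09 and 0.09 m and y of chip2 in the frame of insert between -0.055 and 0.055 m and x of chip3 in the frame of insert between -0.09 and 0.09 m and y of chip3 in the frame of insert between -0.055 and 0.055 m), for 0.2 s.
3. the block stands on the desk, let go (height (world z) of scraper below 0.003 m and angle between scraper's own z axis and vertical below 0.1 rad and contact force between scraper and the fingers below 0.1 N), for 0.2 s.
4. the phone is drawn out of the cradle in the gripper (contact force between phone and the fingers above 1 N and contact force between phone and cradle below 0.05 N and distance between phone and seat above 0.04 m), for 0.2 s.
At the end, for the whole second after the job is handed in: Phone held in the fingers clear of the cradle, at rest, back 195-355 mm above the desk, within 40 mm of the board centre in plan, screen up and level to 0.15 rad, along the board to 0.17 rad; all chips in the insert; block upright on the desk, released; tumbler and pen rest moved under 20 mm (all of step 2 and all of step 3 and contact force between phone and the fingers above 1 N and contact force between phone and cradle below 0.05 N and height (world z) of phone between 0.195 and 0.355 m and horizontal distance between phone and board below 0.04 m and angle between phone's own z axis and vertical below 0.15 rad and angle between the x axis of phone and the y axis of board, either way round below 0.17 rad and linear speed of phone below 0.03 m/s and distance of each of tumbler, pen_rest from where it was at the start of the episode below 0.02 m); the arm keeps its last pose, push and grip.
It fails at once if the fingers or arm touch a chip (contact force between any of chip0, chip1, chip2, chip3 and the fingers above 0.3 N or contact force between any of chip0, chip1, chip2, chip3 and the arm above 0.3 N).
It fails at once if the tumbler or the pen rest is moved by more than 20 mm (distance of any of tumbler, pen_rest from where it was at the start of the episode above 0.02 m).
It fails at once if the robot touches the power block (contact force between power_block and the fingers above 1 N or contact force between power_block and the arm above 1 N).
It also fails if it takes over 67 s, if anything falls off the work surface, if the arm or the gripper's body presses on something with over 40 N, if the wrist force passes 120 N, or if a joint passes its speed limit or range.

## Working session

There is one attempt and no reset: what is moved stays moved. The work goes in short steps, Python scripts to look and compute and a shell command to move; the robot and the scene stay as the last step left them, time stands still between calls to the robot, and variables do not carry over. Pictures are saved under pics/ and viewed, at most 10 in all, crops included, and the job is handed in when it is done.

```bash
mkdir -p pics; ls
python3 - <<'E'
from cell import get_obs,cams,finder
import cv2,numpy as np
ims=[]
for c in("side","top"):
    im=cams.read_camera(c);ims.append(im);k=cams.calibration(c);print(c,{a:(np.round(b,3).tolist()) for a,b in k.items()})
    cv2.imwrite(f"pics/{c}0.png",cv2.resize(im[:,:,::-1],(800,600)))
o=get_obs();print(o)
for n in "board insert scraper cradle seat phone chip0 tumbler pen_rest power_block".split():
    for c in("side","top"):
        print(n,c,[(np.round(d["xy"]).tolist(),round(d["p"],2)) for d in finder.tip_of(n,c)][:6])
E
```

```text
pics
side {'fx': 361.898, 'fy': 361.898, 'cx': 260.094, 'cy': 184.837, 'k1': -0.022, 'extrinsics': [[0.977, -0.211, 0.022, -0.612], [-0.114, -0.608, -0.785, 0.138], [0.179, 0.765, -0.618, 0.844], [0.0, 0.0, 0.0, 1.0]]}
top {'fx': 469.509, 'fy': 469.509, 'cx': 255.202, 'cy': 184.049, 'k1': -0.165, 'extrinsics': [[0.012, -1.0, 0.003, -0.003], [-0.982, -0.012, -0.187, 0.623], [0.187, -0.0, -0.982, 1.36], [0.0, 0.0, 0.0, 1.0]]}
{'time_s': 0.1, 'qpos': array([-67.94672248,  18.43396292,  -4.01605635,  83.16734081,
         1.29354833,  78.54076622,  -3.26267344]), 'joint_velocities': array([-0.13166977,  0.01170874,  0.02361992, -0.20284224,  0.04893254,
       -0.14328345,  0.004316  ]), 'effort': array([-2.89944082e-04, -4.92567444e+01, -4.05799448e-01, -3.13404214e+01,
       -6.40735659e-02,  3.93745070e-02,  7.74025580e-05]), 'tool_pos': array([0.23539063, 0.60535439, 0.22158558]), 'tool_rot': array([-1.79903083e+02,  3.85707736e-03,  1.58753843e+02]), 'force': array([ 0.03524494,  0.43989216, -0.25579554]), 'wrist_torque': array([ 0.03882005,  0.03679155, -0.02187563]), 'grasp_force
[... 390 characters left out ...]
, 224.0], 0.92), ([148.0, 221.0], 0.58)]
seat side [([198.0, 134.0], 0.8)]
seat top [([148.0, 224.0], 0.69)]
phone side [([200.0, 136.0], 0.84)]
phone top [([146.0, 225.0], 0.56)]
chip0 side [([201.0, 225.0], 0.59), ([227.0, 217.0], 0.59), ([197.0, 201.0], 0.55), ([218.0, 202.0], 0.55)]
chip0 top [([254.0, 233.0], 0.57), ([272.0, 220.0], 0.54), ([284.0, 231.0], 0.53), ([258.0, 217.0], 0.53)]
tumbler side [([287.0, 167.0], 0.84)]
tumbler top [([202.0, 145.0], 0.69), ([258.0, 148.0], 0.65)]
pen_rest side [([307.0, 201.0], 0.85)]
pen_rest top [([257.0, 146.0], 0.57)]
power_block side [([337.0, 250.0], 0.73), ([209.0, 228.0], 0.48)]
power_block top [([314.0, 142.0], 0.67), ([152.0, 224.0], 0.3)]
```

View pics/top0.png

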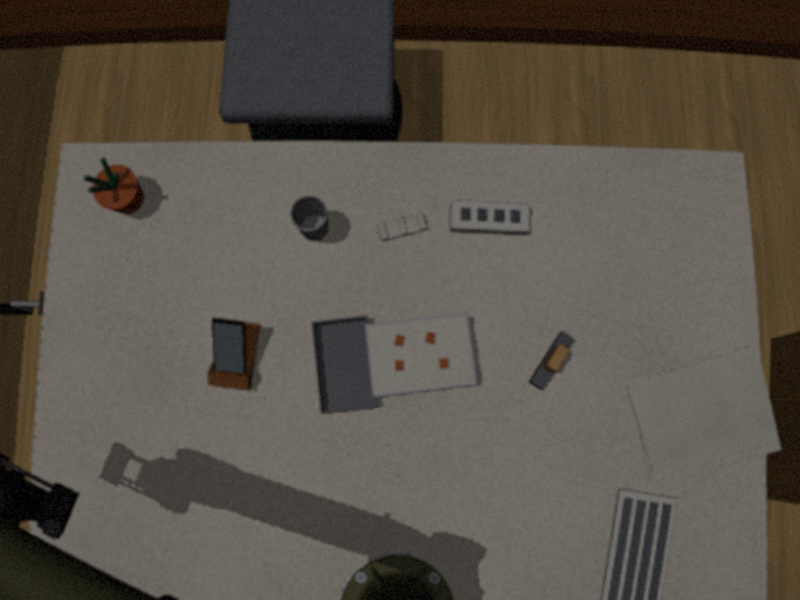

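View pics/side0.png

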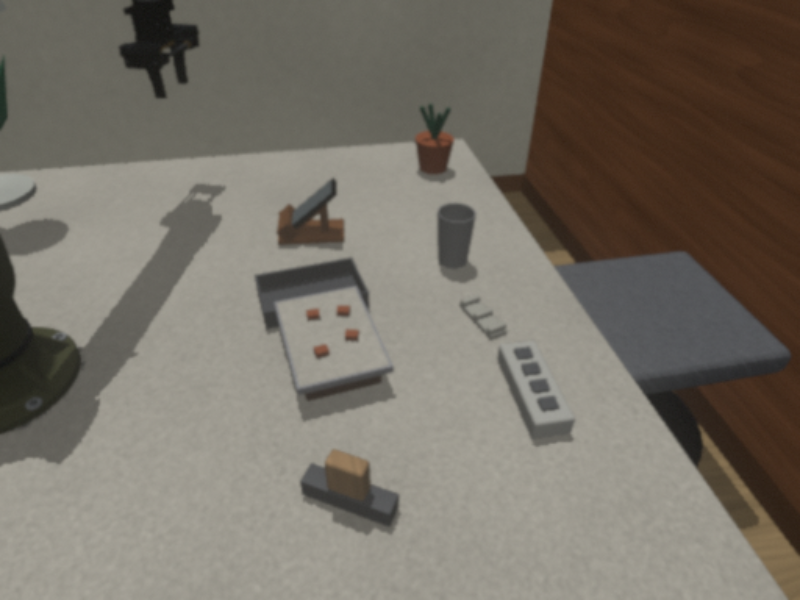

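```bash
cat > h.py <<'E'
from cell import get_obs,cams,finder
import cv2,numpy as np
def ray(c,px):
    k=cams.calibration(c);K=np.array([[k["fx"],0,k["cx"]],[0,k["fy"],k["cy"]],[0,0,1]])
    x,y=((px[0]-k["cx"])/k["fx"],(px[1]-k["cy"])/k["fy"]);u,v=x,y
    for _ in range(20):
        s=1+k["k1"]*(u*u+v*v);u,v=x/s,y/s
    E=np.array(k["extrinsics"]);R=E[:3,:3];return -R.T@E[:3,3],R.T@np.array([u,v,1])
def at(c,px,z):
    o,d=ray(c,px);return o+d*(z-o[2])/d[2]
def proj(c,P):
    k=cams.calibration(c);E=np.array(k["extrinsics"]);p=np.c_[P,np.ones(len(P))]@E[:3].T
    u=p[:,:2]/p[:,2:];u=u*(1+k["k1"]*(u**2).sum(1,keepdims=True));return u*k["fx"]+[k["cx"],k["cy"]]
def rect(c,n,z,i=0):
    m=finder.masks_of(n,c)[i];q,_=cv2.findContours(m["mask"].astype(np.uint8),0,1)
    q=max(q,key=cv2.contourArea)[:,0]
    w=np.array([at(c,p,z)[:2] for p in q],np.float32)*1000
    r=cv2.minAreaRect(w);return round(m["p"],2),np.round(r[0],1),np.round(r[1],1),round(r[2],1)
E
python3 - <<'E'
from h import *
cams.read_camera("side");cams.read_camera("top")
for n,z in dict(board=.05,insert=.036,scraper=.04,phone=.0625,pen_rest=.019,power_block=.042,cradle=.01,tumbler=.11).items():
    for c in("side","top"):
        try:print(n,c,rect(c,n,z))
        except Exception as e:print(n,c,e)
for n,z in dict(insert=0,scraper=0,seat=.0625,board=0,phone=.0625,tumbler=0,pen_rest=0,power_block=0,cradle=0).items():
    for c in("side","top"):
        d=finder.tip_of(n,c)
        if d:print(n,c,at(c,d[0]["xy"],z).round(3))
for c in("side","top"):
    for d in finder.masks_of("chip0",c)[:6]:print(c,round(d["p"],2),at(c,d["xy"],.0545).round(4))
E
```

```text
board side (0.75, array([489. ,  -9.5]), array([177., 310.]), 7.3)
board top (0.75, array([487.8,  12.4]), array([181.8, 304.6]), 7.7)
insert side (0.79, array([479.2,  91.6]), array([185.4, 152.7]), 7.8)
insert top (0.57, array([475.7, 109.2]), array([184. , 111.3]), 7.3)
scraper side (0.61, array([ 495.5, -301.2]), array([ 73.7, 122.9]), 57.0)
scraper top (0.79, array([ 486.6, -294.3]), array([ 35.3, 123.6]), 55.4)
phone side (0.66, array([510.5, 350. ]), array([203. ,  46.1]), 52.9)
phone top (0.91, array([507.5, 328.6]), array([107.8,  70.1]), 3.2)
pen_rest side (0.77, array([755.6, -13.4]), array([ 43.8, 106.9]), 17.9)
pen_rest top (0.84, array([755.2,  -2.4]), array([36.5, 97.6]), 15.3)
power_block side (0.56, array([ 767. , -196.4]), array([180.9,  72.1]), 87.4)
power_block top (0.96, array([ 770.9, -174. ]), array([159.9,  68.9]), 88.5)
cradle side (0.63, array([494.9, 352.2]), array([154.2, 139.3]), 82.8)
cradle top (0.87, array([493.6, 333.7]), array([ 91.1, 132.7]), 88.0)
tumbler side (0.96, array([732.9, 111.6]), array([214.8,  76.4]), 68.2)
tumbler top list index out of range
insert side [0.478 0.103 0.   ]
insert top [0.472 0.103 0.   ]
scraper side [ 0.484 -0.303  0.   ]
scraper top [ 0.481 -0.295  0.   ]
seat side [0.493 0.335 0.062]
board side [ 0.493 -0.047  0.   ]
board top [ 0.489 -0.048  0.   ]
phone side [0.498 0.32  0.062]
phone top [0.502 0.33  0.062]
tumbler side [0.754 0.186 0.   ]
tumbler top [0.753 0.171 0.   ]
pen_rest side [ 0.755 -0.003  0.   ]
pen_rest top [ 0.76  -0.008  0.   ]
power_block side [ 0.78 -0.18  0.  ]
power_block top [ 0.776 -0.182  0.   ]
cradle side [0.506 0.333 0.   ]
cradle top [0.507 0.32  0.   ]
side 0.63 [ 0.4725 -0.0839  0.0545]
side 0.45 [ 0.5252 -0.0616  0.0545]
```

The top view shows the chips at about (400,340), (430,337), (400,365), (444,363), the scraper at (552,360), the cradle with the phone at (232,352) and the insert at (347,363). The side view agrees. Next I fit box models to the masks.

```bash
cat >> h.py <<'E'
from scipy.optimize import minimize
def box(x0,x1,y0,y1,z0,z1):return np.array([[x,y,z] for x in(x0,x1) for y in(y0,y1) for z in(z0,z1)],float)
def Rz(a):c,s=np.cos(a),np.sin(a);return np.array([[c,-s,0],[s,c,0],[0,0,1]])
def Ry(a):c,s=np.cos(a),np.sin(a);return np.array([[c,0,s],[0,1,0],[-s,0,c]])
def sil(c,boxes,p):
    im=np.zeros((384*4,512*4),np.uint8)
    for b in boxes:
        w=b@Rz(np.radians(p[2])).T+[p[0]/1000,p[1]/1000,0]
        cv2.fillConvexPoly(im,cv2.convexHull(((proj(c,w)+.5)*4).astype(np.int32)),1)
    return im
def fit(boxes,masks,p0):
    M={c:cv2.resize(m.astype(np.uint8),None,fx=4,fy=4,interpolation=cv2.INTER_NEAREST) for c,m in masks.items()}
    def cost(p):
        s=0
        for c,m in M.items():
            r=sil(c,boxes,p);s-=(r&m).sum()/(r|m).sum()
        return s/len(M)
    r=minimize(cost,p0,method="Nelder-Mead",options=dict(initial_simplex=[p0]+[np.add(p0,d) for d in([12,0,0],[0,12,0],[0,0,8])]))
    return r.x.round(1),round(-r.fun,3)
E
cat > m.py <<'E'
from h import *
cams.read_camera("side");cams.read_camera("top")
def mk(n,c,i=0):return finder.masks_of(n,c)[i]["mask"]
B=[box(-.07,.07,-.1,.1,.038,.05),box(-.09,.09,.094,.204,0,.036),box(-.05,.05,-.08,.08,0,.04)]
S=[box(-.06,.06,-.015,.015,0,.03),box(-.025,.025,-.012,.012,.03,.083)]
P=[box(-.05,.065,-.031,.031,0,.01)@Ry(-.7).T+[0,0,.0625]]
for n,b,p0 in(("board",B,[490,-45,7]),("scraper",S,[482,-298,-30]),("phone",P,[500,328,0])):
    m={c:mk(n,c) for c in("side","top")}
    for s in(("side",),("top",),("side","top")):print(n,s,*fit(b,{c:m[c] for c in s},p0))
p=np.array([.49,-.045])
for c in("side","top"):
    for d in finder.tip_of("chip0",c)[:6]:print(c,round(d["p"],2),at(c,d["xy"],.05).round(4))
E
python3 m.py
```

```text
board ('side',) [496.6 -40.2   7.1] 0.937
board ('top',) [495.7 -38.1   7.1] 0.946
board ('side', 'top') [496.6 -38.8   7.4] 0.939
scraper ('side',) [ 489.4 -299.5  -32.8] 0.96
scraper ('top',) [ 489.3 -297.1  -33.4] 0.938
scraper ('side', 'top') [ 489.3 -298.2  -33.7] 0.94
phone ('side',) [500.8 327.5  -6.3] 0.879
phone ('top',) [502.3 327.   -4.2] 0.941
phone ('side', 'top') [501.5 326.7  -5.4] 0.905
side 0.64 [4.689e-01 2.000e-04 5.000e-02]
side 0.58 [0.4901 0.332  0.05  ]
side 0.45 [ 0.5277 -0.0684  0.05  ]
side 0.44 [ 0.5156 -0.0021  0.05  ]
side 0.42 [ 0.4732 -0.0821  0.05  ]
top 0.57 [ 0.5197 -0.0497  0.05  ]
top 0.57 [0.473  0.0094 0.05  ]
top 0.47 [ 0.4843 -0.0915  0.05  ]
top 0.37 [0.5242 0.002  0.05  ]
```

```bash
python3 -m creep '.033 -.038 0 -1.5 .087;.033 -.038 0 -1.5 .087;.033 -.038 0 -1.5 .087;.033 -.038 0 -1.5 .087;.033 -.038 0 -1.5 .087;.033 -.038 0 -1.5 .087;.033 -.038 0 -1.5 .087;.033 -.038 0 -1.5 .087' 30
python3 -m creep '.004 -.05 0 0 .087;.004 -.05 0 0 .087;.004 -.05 0 0 .087;.004 -.05 0 0 .087;.004 -.05 0 0 .087;.004 -.05 0 0 .087;.004 -.05 0 0 .087;.004 -.05 0 0 .087'
python3 -m creep '-.011 -.05 0 0 .087;-.011 -.05 0 0 .087;-.011 -.05 0 0 .087;-.011 -.05 0 0 .087;0 0 0 0 .087;0 0 0 0 .087'
```

```text
time_s: 4.5
tool_pos: [0.5005, 0.3006, 0.2228]
tool_rot: [180.0, 0.0, 146.7]
force: [-0.0, 0.6, 0.1]
grip_width: 0.0869
grasp_force: 0.0
time_s: 5.5
tool_pos: [0.5316, -0.0997, 0.2229]
tool_rot: [180.0, 0.0, 146.8]
force: [-0.4, 0.1, 0.0]
grip_width: 0.0866
grasp_force: 0.0
time_s: 6.25
tool_pos: [0.4878, -0.2975, 0.2225]
tool_rot: [179.9, -0.0, 146.8]
force: [-0.3, 0.5, 0.4]
grip_width: 0.087
grasp_force: 0.0
```

```bash
python3 -m creep '0 0 -.045 0 .087;0 0 -.045 0 .087;0 0 -.045 0 .087;0 0 -.0425 0 .087;0 0 0 0 .015;0 0 0 0 .015;0 0 0 0 .015;0 0 0 0 .015' 30
python3 -m creep '0 0 0 0 .015;0 0 0 0 .015;0 0 0 0 .015;0 0 .03 0 .015;0 0 .03 0 .015;0 0 .03 0 .015;0 0 0 0 .015'
```

```text
time_s: 7.25
tool_pos: [0.4887, -0.2985, 0.0467]
tool_rot: [179.9, 0.2, 146.8]
force: [0.4, -0.4, 0.2]
grip_width: 0.055
grasp_force: 0.0
time_s: 8.12
tool_pos: [0.4889, -0.2991, 0.1371]
tool_rot: [179.9, 0.3, 146.8]
force: [0.2, -0.4, -2.1]
grip_width: 0.0238
grasp_force: 30.0
```

Run:
```python
from h import *
S=[box(-.06,.06,-.015,.015,.09,.12),box(-.025,.025,-.012,.012,.12,.173)]
o=get_obs();print(o["time_s"],o["tool_pos"],o["tool_rot"])
ms={}
for c in("side","top"):
    im=cams.read_camera(c);cv2.imwrite(f"pics/{c}1.png",cv2.resize(im[:,:,::-1],(800,600)))
    d=finder.masks_of("scraper",c)
    if d:ms[c]=d[0]["mask"];print(c,d[0]["p"],fit(S[:1],{c:ms[c]},[489,-298,-33]))
```

```text
8.125 [ 0.48892827 -0.29910656  0.13713386] [179.93633256   0.25339128 146.75181288]
side 0.64 (array([ 493.5, -297.1,  -36.5]), np.float64(0.529))
top 0.59 (array([ 485.7, -303.6,  -42.5]), np.float64(0.345))
```

```bash
python3 -m creep '.002 .022 0 5.05 .015;.002 .022 0 5.05 .015;.002 .022 0 5.05 .015;.002 .022 0 5.05 .015;.002 .022 0 5.05 .015;.002 .022 0 5.05 .015;.003 .022 0 5.05 .015;.003 .022 0 5.05 .015'
python3 -m creep '0 0 -.01 0 .015;0 0 -.01 0 .015;0 0 -.01 0 .015;0 0 -.005 0 .015;0 0 -.002 0 .015;0 0 0 0 .015'
python3 - <<'E'
from h import *
im=cams.read_camera("side");cv2.imwrite("pics/s2.png",cv2.resize(im[120:312,90:346,::-1],(800,600),interpolation=cv2.INTER_CUBIC))
E
```

```text
time_s: 9.32
tool_pos: [0.5057, -0.1205, 0.1352]
tool_rot: [180.0, 0.0, -172.5]
force: [-0.6, 1.3, -0.9]
grip_width: 0.0239
grasp_force: 30.0
time_s: 10.07
tool_pos: [0.5056, -0.1224, 0.0981]
tool_rot: [-180.0, 0.0, -172.9]
force: [-0.1, -0.4, -0.2]
grip_width: 0.0237
grasp_force: 30.0
```

View pics/s2.png

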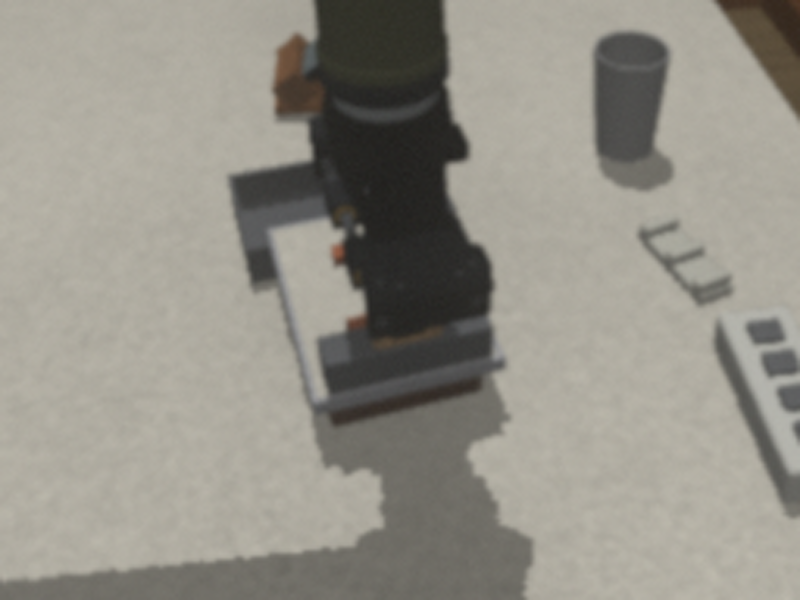

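```bash
python3 -m creep '-.0015 .006 0 0 .015;-.0015 .012 0 0 .015;-.0015 .012 0 0 .015;-.0015 .012 0 0 .015;-.0015 .012 0 0 .015;-.0015 .012 0 0 .015;-.0015 .012 0 0 .015;-.0015 .012 0 0 .015'
python3 -m creep '-.0015 .012 0 0 .015;-.0015 .012 0 0 .015;-.0015 .012 0 0 .015;-.0015 .012 0 0 .015;-.0015 .012 0 0 .015;-.0015 .012 0 0 .015;-.0015 .012 0 0 .015;-.0015 .012 0 0 .015'
python3 -m creep '-.0015 .006 0 0 .015;0 0 0 0 .015;0 0 0 0 .015;0 -.03 .06 0 .015;0 -.06 .01 0 .015;0 -.06 0 0 .015;0 -.06 0 0 .015;0 0 0 0 .015'
python3 - <<'E'
from h import *
for c,(a,b,e,f) in dict(side=(120,312,90,346),top=(154,346,130,386)).items():
    im=cams.read_camera(c);cv2.imwrite(f"pics/{c}3.png",cv2.resize(im[a:b,e:f,::-1],(800,600),interpolation=cv2.INTER_CUBIC))
    print(c,[(np.round(d["xy"]),round(d["p"],2),at(c,d["xy"],.008).round(3)) for d in finder.tip_of("chip0",c)])
E
```

```text
time_s: 11.12
tool_pos: [0.4935, -0.0314, 0.0981]
tool_rot: [180.0, 0.0, -172.8]
force: [0.2, -0.1, -1.0]
grip_width: 0.0236
grasp_force: 30.0
time_s: 12.12
tool_pos: [0.4814, 0.0647, 0.0981]
tool_rot: [180.0, 0.0, -172.8]
force: [0.2, -1.1, -1.5]
grip_width: 0.0236
grasp_force: 30.0
time_s: 13.12
tool_pos: [0.479, -0.1447, 0.1645]
tool_rot: [-179.9, 0.0, -173.5]
force: [0.9, -0.1, -0.3]
grip_width: 0.0241
grasp_force: 30.0
side []
top [(array([235., 240.]), 0.4, array([0.456, 0.065, 0.008])), (array([230., 226.]), 0.39, array([0.499, 0.079, 0.008]))]
```

View pics/top3.png

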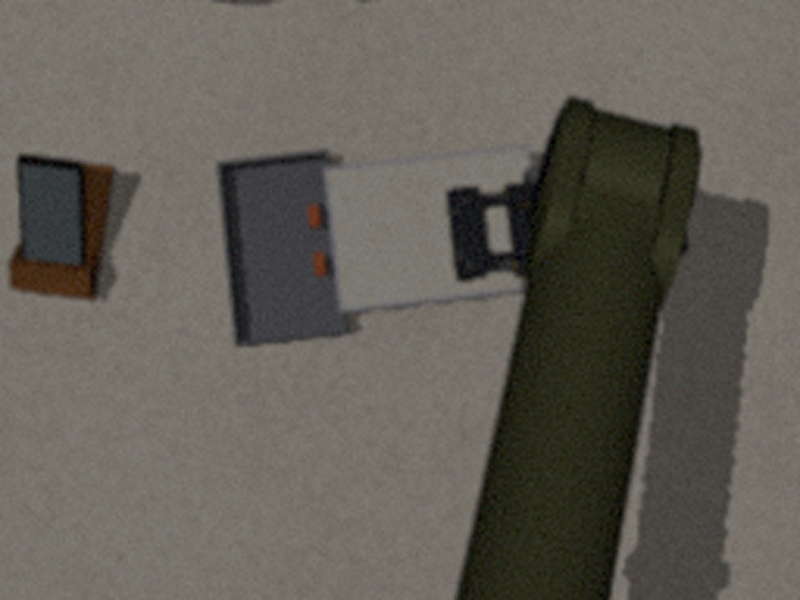

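The top view shows the near half of the board clear, with two chips visible in the insert at about (315,215) and (320,262). I'll move away and look again before setting the block down.

```bash
python3 -m creep '0 -.05 0 0 .015;0 -.05 0 0 .015;0 -.045 0 0 .015;0 0 0 0 .015;0 0 0 0 .015'
python3 - <<'E'
from h import *
for c,(a,b,e,f) in dict(side=(140,260,140,300),top=(190,280,190,310)).items():
    im=cams.read_camera(c);cv2.imwrite(f"pics/{c}4.png",cv2.resize(im[a:b,e:f,::-1],(400,300),interpolation=cv2.INTER_CUBIC))
    print(c,[(np.round(d["xy"]),round(d["p"],2),at(c,d["xy"],.01).round(3)) for d in finder.tip_of("chip0",c)])
cv2.imwrite("pics/b4.png",np.hstack([cv2.imread("pics/side4.png"),cv2.imread("pics/top4.png")]))
E
```

```text
time_s: 13.95
tool_pos: [0.4806, -0.2811, 0.1635]
tool_rot: [179.9, -0.0, -172.7]
force: [1.2, 0.4, -1.2]
grip_width: 0.0239
grasp_force: 30.0
side [(array([214., 275.]), 0.28, array([ 0.483, -0.195,  0.01 ]))]
top [(array([229., 224.]), 0.57, array([0.505, 0.084, 0.01 ])), (array([235., 236.]), 0.53, array([0.468, 0.065, 0.01 ]))]
```

View pics/b4.png

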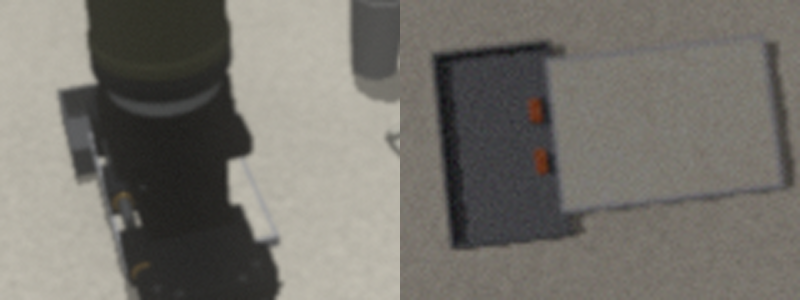

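The board is clear, and the top view shows no chip outside the insert. The other two are probably under or behind the visible pair; I'll check that from the side. Setting the block down now.

```bash
python3 -m creep '0 0 -.04 0 .015;0 0 -.04 0 .015;0 0 -.025 0 .015;0 0 -.008 0 .015;0 0 -.0025 0 .015;0 0 -.001 0 .015;0 0 0 0 .015;0 0 0 0 .015'
python3 -m creep '0 0 0 0 .06;0 0 0 0 .06;0 0 0 0 .08;0 0 0 0 .08;0 0 .04 0 .08;0 0 .05 0 .08;0 0 .05 0 .08;0 0 .05 0 .08'
python3 -m creep '-.02 .05 .02 0 .087;-.02 .05 .02 0 .087;0 0 0 0 .087'
```

```text
time_s: 15.15
tool_pos: [0.4805, -0.2833, 0.0481]
tool_rot: [-180.0, 0.1, -172.8]
force: [0.9, 0.3, -1.5]
grip_width: 0.0239
grasp_force: 30.0
time_s: 16.15
tool_pos: [0.4799, -0.2831, 0.2392]
tool_rot: [180.0, 0.0, -172.9]
force: [0.8, -0.1, 0.3]
grip_width: 0.0795
grasp_force: 0.0
time_s: 16.52
tool_pos: [0.4406, -0.1796, 0.2794]
tool_rot: [179.9, 0.3, -172.5]
force: [0.6, -0.4, 0.5]
grip_width: 0.0871
grasp_force: 0.0
```

```bash
python3 -m creep '.008 .05 0 -2 .087;.008 .05 0 -2 .087;.008 .05 0 -2 .087;.008 .05 0 -2 .087;.008 .05 0 -2 .087;.008 .05 0 -2 .087;.008 .05 0 0 .087;.008 .05 0 0 .087'
python3 -m creep '.0008 .05 0 0 .087;.0008 .056 0 0 .087;0 0 0 0 .087;0 0 0 0 .087'
python3 - <<'E'
from h import *
for c,(a,b,e,f) in dict(side=(140,290,140,340),top=(190,280,130,250)).items():
    im=cams.read_camera(c);cv2.imwrite(f"pics/{c}5.png",cv2.resize(im[a:b,e:f,::-1],(400,300),interpolation=cv2.INTER_CUBIC))
    print(c,[(np.round(d["xy"]),round(d["p"],2),at(c,d["xy"],.01).round(3)) for d in finder.tip_of("chip0",c)])
    P=[box(-.05,.065,-.031,.031,0,.01)@Ry(-.7).T+[0,0,.0625]]
    d=finder.masks_of("phone",c)
    if d:print(d[0]["p"],fit(P,{c:d[0]["mask"]},[501,327,-4]))
    d=finder.tip_of("scraper",c)
    if d:print(d[0]["p"],at(c,d[0]["xy"],0))
cv2.imwrite("pics/b5.png",np.hstack([cv2.imread("pics/side5.png"),cv2.imread("pics/top5.png")]))
E
```

```text
time_s: 17.52
tool_pos: [0.505, 0.2175, 0.2768]
tool_rot: [-180.0, -0.0, 175.1]
force: [0.7, -0.7, 0.4]
grip_width: 0.0868
grasp_force: 0.0
time_s: 18.02
tool_pos: [0.5065, 0.3216, 0.2765]
tool_rot: [-179.9, -0.0, 175.1]
force: [-0.5, -0.5, -0.1]
grip_width: 0.0869
grasp_force: 0.0
side []
0.25 (array([ 4.823e+02,  2.212e+02, -4.000e-01]), np.float64(0.409))
0.82 [ 0.47804858 -0.28039481  0.        ]
top [(array([236., 238.]), 0.55, array([0.462, 0.062, 0.01 ])), (array([231., 226.]), 0.47, array([0.499, 0.076, 0.01 ]))]
0.71 (array([493.3, 326.9,  -3.7]), np.float64(0.334))
0.62 [ 0.4836985  -0.28809979  0.        ]
```

View pics/b5.png

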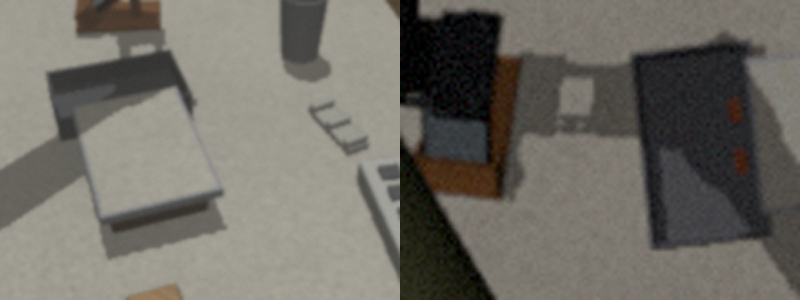

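```bash
python3 -m creep '0 .005 -.05 0 .087;0 0 -.05 0 .087;0 0 -.04 0 .087;0 0 -.03 0 .087;0 0 -.02 0 .087;0 0 -.018 0 .087;0 0 -.0148 0 .087;0 0 0 0 .087'
python3 -m creep '0 0 0 0 .055;0 0 0 0 .055;0 0 0 0 .055;0 0 0 0 .055;0 0 0 0 .055;0 0 0 0 .055' 35
python3 - <<'E'
from h import *
im=cams.read_camera("side");cv2.imwrite("pics/s6.png",cv2.resize(im[70:190,130:290,::-1],(800,600),interpolation=cv2.INTER_CUBIC))
E
```

```text
time_s: 19.42
tool_pos: [0.505, 0.3274, 0.0536]
tool_rot: [-179.9, -0.1, 175.2]
force: [-0.3, 0.5, 0.8]
grip_width: 0.0873
grasp_force: 0.0
time_s: 20.18
tool_pos: [0.5061, 0.3277, 0.0553]
tool_rot: [180.0, 0.0, 175.1]
force: [-0.1, -2.5, 5.1]
grip_width: 0.0614
grasp_force: 35.0
```

View pics/s6.png

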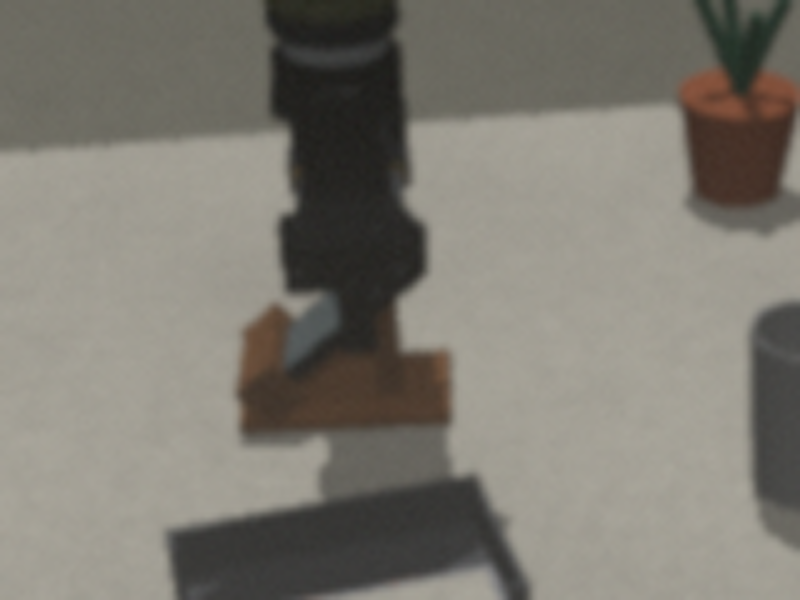

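The phone is held on both edges (61.4 mm opening), with the fingers clear of the cradle base at about (345,430). Drawing it out along its length.

```bash
python3 -m creep '.003 -.0003 .0026 0 .055;.0061 -.0005 .0052 0 .055;.0061 -.0005 .0052 0 .055;.0061 -.0005 .0052 0 .055;.0061 -.0005 .0055 0 .055;.0061 -.0005 .008 0 .055;.003 0 .02 0 .055;0 0 .03 0 .055'
python3 -m creep '0 0 .05 0 .055;0 0 .04 0 .055;0 0 0 0 .055;0 0 0 0 .055'
python3 - <<'E'
from h import *
im=cams.read_camera("side");cv2.imwrite("pics/s7.png",cv2.resize(im[10:190,110:350,::-1],(800,600),interpolation=cv2.INTER_CUBIC))
E
```

```text
time_s: 21.22
tool_pos: [0.5426, 0.3242, 0.1364]
tool_rot: [-179.9, -0.0, 175.1]
force: [0.0, -0.2, -1.3]
grip_width: 0.0615
grasp_force: 35.0
time_s: 21.72
tool_pos: [0.5421, 0.3246, 0.2257]
tool_rot: [-180.0, -0.0, 175.1]
force: [0.4, 0.2, -2.9]
grip_width: 0.0616
grasp_force: 35.0
```

View pics/s7.png

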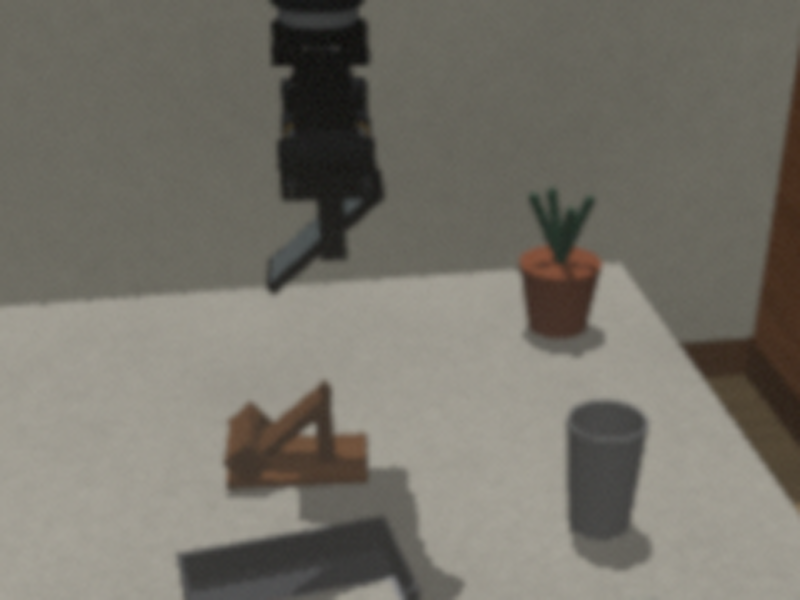

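The phone is out and still tilted about 0.7 rad, with its lower end towards the robot at (275,285). The tool only turns about the vertical. So I'll press the phone's low end flat on the board, with the fingers just past the board's -y end, which pivots it level in the grip.

```bash
python3 -m creep '-.003 -.048 0 -7.8 .055;-.003 -.048 0 -7.8 .055;-.003 -.048 0 -7.8 .055;-.003 -.048 0 -7.8 .055;-.003 -.048 0 -7.8 .055;-.003 -.048 0 -7.8 .055;-.003 -.048 0 -7.8 .055;-.003 -.048 0 -7.8 .055'
python3 -m creep '-.003 -.048 0 -7.8 .055;-.004 -.048 0 -7.8 .055;0 0 -.04 0 .055;0 0 -.03 0 .055;0 0 -.02 0 .055;0 0 -.005 0 .055;0 0 0 0 .055;0 0 0 0 .055'
python3 - <<'E'
from h import *
im=cams.read_camera("side");cv2.imwrite("pics/s8.png",cv2.resize(im[120:330,90:370,::-1],(800,600),interpolation=cv2.INTER_CUBIC))
E
```

```text
time_s: 22.78
tool_pos: [0.517, -0.0605, 0.2247]
tool_rot: [-179.9, -0.0, 112.5]
force: [0.6, 0.4, -1.7]
grip_width: 0.0618
grasp_force: 35.0
time_s: 23.78
tool_pos: [0.5117, -0.1551, 0.1322]
tool_rot: [179.9, 0.0, 97.2]
force: [0.5, 0.1, -1.7]
grip_width: 0.0615
grasp_force: 35.0
```

View pics/s8.png

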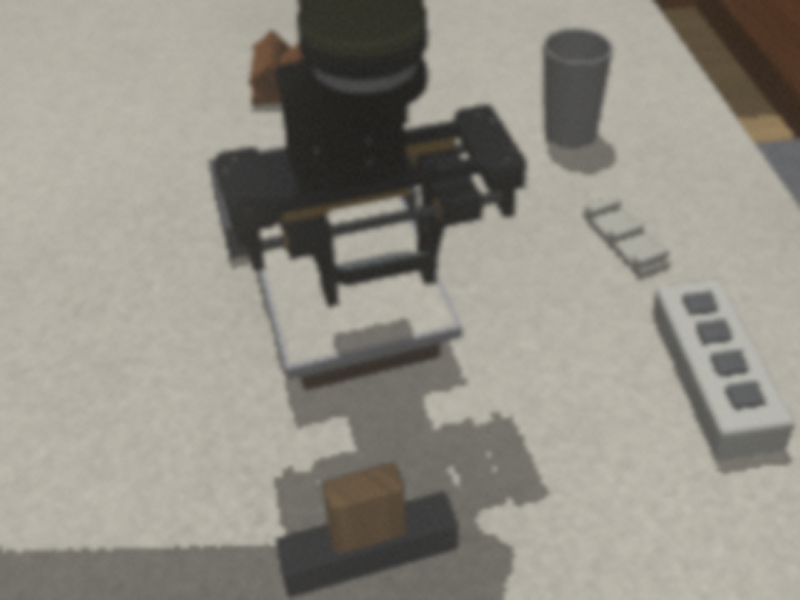

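The low end is still tilted, edge-on to the camera at (375,265), and the block stands on the desk at (365,525). Lowering and watching the force.

```bash
python3 -m creep '0 0 -.02 0 .055;0 0 -.02 0 .055;0 0 -.008 0 .055;0 0 -.008 0 .055;0 0 -.008 0 .055;0 0 -.008 0 .055;0 0 0 0 .055' 15
python3 -m creep '0 0 -.005 0 .055;0 0 -.005 0 .055;0 0 0 0 .055'
python3 -m creep '0 0 -.004 0 .055;0 0 -.003 0 .055;0 0 0 0 .055'
python3 - <<'E'
from h import *
im=cams.read_camera("side");cv2.imwrite("pics/s9.png",cv2.resize(im[120:330,90:370,::-1],(800,600),interpolation=cv2.INTER_CUBIC))
E
```

```text
time_s: 24.7
tool_pos: [0.5108, -0.1544, 0.0587]
tool_rot: [-179.9, -0.0, 97.2]
force: [0.9, -0.1, -0.8]
grip_width: 0.0618
grasp_force: 15.0
time_s: 25.08
tool_pos: [0.5109, -0.1547, 0.0489]
tool_rot: [-180.0, -0.0, 97.2]
force: [0.0, -0.5, -0.3]
grip_width: 0.0617
grasp_force: 15.0
time_s: 25.45
tool_pos: [0.511, -0.1548, 0.0421]
tool_rot: [-180.0, -0.0, 97.2]
force: [-0.0, -1.1, -1.3]
grip_width: 0.0618
grasp_force: 15.0
```

View pics/s9.png

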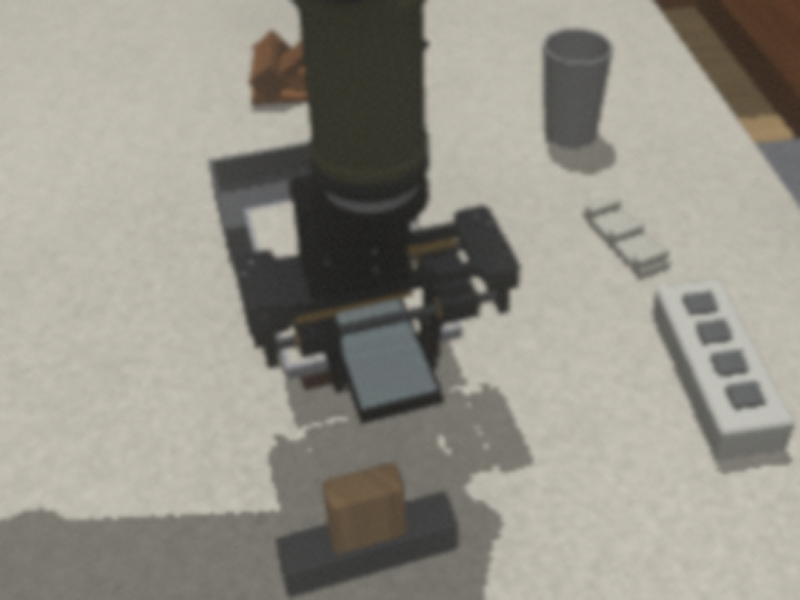

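The phone has pivoted nearly level: the screen is visible at (390,365) and the fingers are clear of the board end. Continuing until it is flush.

```bash
python3 -m creep '0 0 -.0025 0 .055;0 0 0 0 .055;0 0 0 0 .055'
python3 -m creep '0 0 -.0015 0 .055;0 0 0 0 .055;0 0 0 0 .055'
python3 -m creep '0 0 -.0015 0 .055;0 0 0 0 .055;0 0 0 0 .055'
```

```text
time_s: 25.88
tool_pos: [0.5111, -0.1549, 0.0398]
tool_rot: [-180.0, -0.0, 97.2]
force: [-0.3, -0.8, -0.7]
grip_width: 0.0619
grasp_force: 15.0
time_s: 26.25
tool_pos: [0.5112, -0.155, 0.0384]
tool_rot: [180.0, 0.0, 97.2]
force: [-0.5, -1.6, 0.0]
grip_width: 0.0616
grasp_force: 15.0
time_s: 26.62
tool_pos: [0.5112, -0.1552, 0.0372]
tool_rot: [180.0, 0.0, 97.1]
force: [-1.6, -1.7, 5.0]
grip_width: 0.062
grasp_force: 15.0
```

```bash
python3 -m creep '0 0 -.0007 0 .055;0 0 0 0 .055;0 0 0 0 .055' 
python3 -m creep '0 0 0 0 .055;0 0 0 0 .055;0 0 .01 0 .055;0 0 .03 0 .055;0 0 .04 0 .055;-.003 .02 .04 0 .055;-.003 .03 .04 0 .055;-.004 .03 .04 0 .055' 45
python3 -m creep '-.004 .026 .02 0 .055;0 0 0 0 .055;0 0 0 0 .055;0 0 0 0 .055'
python3 - <<'E'
from h import *
P=lambda t,z:[box(-.065,.065,-.031,.031,0,.01)@Ry(t).T+[0,0,z]]
for c in("side","top"):
    im=cams.read_camera(c);cv2.imwrite(f"pics/{c}10.png",cv2.resize(im[50:320,80:440,::-1],(400,300),interpolation=cv2.INTER_CUBIC))
    d=finder.masks_of("phone",c)
    if d:
        for t in(-.2,-.1,0,.1,.2):print(c,d[0]["p"],t,fit(P(t,.27),{c:d[0]["mask"]},[495,-40,-83]))
    print([(at(c,e["xy"],.01).round(3),round(e["p"],2)) for e in finder.tip_of("chip0",c)])
cv2.imwrite("pics/b10.png",np.hstack([cv2.imread("pics/side10.png"),cv2.imread("pics/top10.png")]))
E
```

```text
time_s: 27.0
tool_pos: [0.5113, -0.1553, 0.0365]
tool_rot: [180.0, 0.0, 97.1]
force: [-1.6, -2.1, 4.7]
grip_width: 0.0622
grasp_force: 15.0
time_s: 28.0
tool_pos: [0.5007, -0.0735, 0.2373]
tool_rot: [180.0, -0.0, 97.2]
force: [0.7, 0.5, -1.5]
grip_width: 0.0613
grasp_force: 45.0
time_s: 28.5
tool_pos: [0.4965, -0.05, 0.2551]
tool_rot: [-179.9, 0.0, 97.1]
force: [-0.2, 0.3, -3.3]
grip_width: 0.0612
grasp_force: 45.0
side 0.68 -0.2 (array([498.4, -69.8, -88. ]), np.float64(0.683))
side 0.68 -0.1 (array([497.5, -57.8, -88.1]), np.float64(0.79))
side 0.68 0 (array([497.1, -48.1, -87.3]), np.float64(0.883))
side 0.68 0.1 (array([496.3, -41.8, -85.9]), np.float64(0.893))
side 0.68 0.2 (array([496.3, -33.3, -85. ]), np.float64(0.818))
[]
top 0.8 -0.2 (array([496.7, -33.3, -83. ]), np.float64(0.217))
top 0.8 -0.1 (array([495.7, -31.7, -81.8]), np.float64(0.216))
top 0.8 0 (array([496.4, -34.4, -82.9]), np.float64(0.216))
top 0.8 0.1 (array([495.7, -39. , -82.6]), np.float64(0.217))
top 0.8 0.2 (array([498.1, -35.2, -80.4]), np.float64(0.219))
[(array([0.504, 0.083, 0.01 ]), 0.59), (array([0.462, 0.059, 0.01 ]), 0.43), (array([0.47 , 0.103, 0.01 ]), 0.29)]
```

View pics/b10.png

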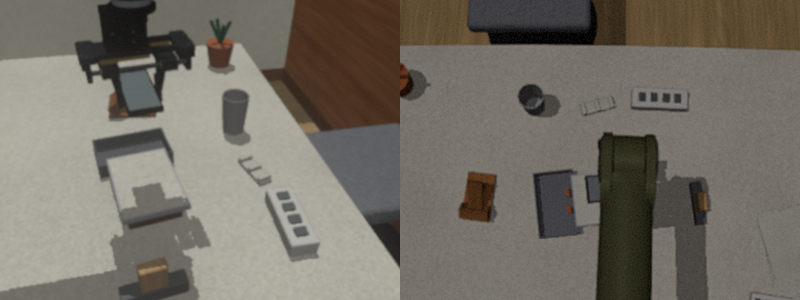

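The phone is above the board and the cradle is empty. To check that it is really level, I'll combine the far end (top view) with the near end (side view).

Run:
```python
from h import *
from scipy.optimize import least_squares
o=get_obs();T=o["tool_pos"];print(T,o["joint_velocities"].max().round(2))
for c in("side","top"):cams.read_camera(c)
ms=finder.masks_of("phone","side")[0]["mask"];mt=finder.masks_of("phone","top")[0]["mask"]
cv2.imwrite("pics/mm.png",np.hstack([ms,mt])*255)
def crow(m,ax):
    ys,xs=np.where(m)
    if ax=="bot":
        cols=range(int(np.percentile(xs,25)),int(np.percentile(xs,75)));return np.median([c for c in cols]),np.mean([ys[xs==c].max()+.5 for c in cols])
    rows=range(int(np.percentile(ys,25)),int(np.percentile(ys,75)));return np.mean([xs[ys==r].min()-.5 for r in rows]),np.mean(list(rows))
b=crow(ms,"bot");l=crow(mt,"left");print("near end px",b,"far end px",l)
def model(s0,t,h=0.274):
    R=Rz(np.radians(-82.8))@Ry(t);piv=np.array([T[0],T[1],h])
    q=lambda s,z:piv+R@np.array([s-s0,0,z-.005])
    return proj("side",[q(.065,0)])[0],proj("top",[q(-.065,.01)])[0],q(0,0)
for h in(.270,.274,.278):
    f=lambda p:[model(*p,h)[0][1]-b[1],model(*p,h)[1][0]-l[0]]
    r=least_squares(f,[.01,0.02],x_scale=[.01,.1]);m=model(*r.x,h);print(h,"s0,t",r.x.round(3),"origin",m[2].round(3),m[0],m[1],r.cost)
```

```text
[ 0.49706989 -0.04924085  0.25589025] 0.08
near end px (np.float64(204.5), np.float64(152.14285714285714)) far end px (np.float64(246.8), np.float64(219.5))
0.27 s0,t [0.009 0.047] origin [ 0.496 -0.04   0.265] [212.13026674 152.14285714] [246.8        220.48105085] 2.1018788611943145e-24
0.274 s0,t [0.01  0.146] origin [ 0.496 -0.038  0.271] [211.92042373 152.14285714] [246.8        219.96819083] 4.0389678347315804e-28
0.278 s0,t [0.015 0.357] origin [ 0.495 -0.033  0.279] [211.06549296 152.11369115] [246.83063326 219.00255341] 0.0008945257124796881[ WARN:0@3.311] global loadsave.cpp:1063 imwrite_ Unsupported depth image for selected encoder is fallbacked to CV_8U.
```

The tilt estimate depends on the assumed height and comes out at 0.05 to 0.15 rad nose-down, which is too close to the limit. I likely over-pressed against the edge. I'll correct it by touching the other end of the phone on the board's long side, stopping just short of flush.

```bash
python3 -m creep '.0097 .0012 0 -10 .055;.0097 .0012 0 -10 .055;.0097 .0012 0 -10 .055;.0097 .0012 0 -10 .055;.0097 .0012 0 -10 .055;.0097 .0012 0 -10 .055;.0097 .0012 0 -10 .055;.0097 .0012 0 -10 .055'
python3 -m creep '.0097 .0014 0 -10 .055;0 0 0 0 .055;0 0 -.05 0 .055;0 0 -.05 0 .055;0 0 -.05 0 .055;0 0 -.04 0 .055;0 0 -.01 0 .055;0 0 0 0 .055'
python3 -m creep '0 0 -.004 0 .055;0 0 -.004 0 .055;0 0 0 0 .055;0 0 0 0 .055' 15
python3 -m creep '0 0 -.004 0 .055;0 0 0 0 .055;0 0 0 0 .055'
python3 -m creep '0 0 -.003 0 .055;0 0 0 0 .055;0 0 0 0 .055'
```

```text
time_s: 30.0
tool_pos: [0.5751, -0.0392, 0.2561]
tool_rot: [180.0, 0.0, 16.8]
force: [-0.4, -0.1, -2.1]
grip_width: 0.0615
grasp_force: 45.0
time_s: 31.0
tool_pos: [0.5846, -0.038, 0.0567]
tool_rot: [180.0, -0.0, 7.2]
force: [1.3, -0.1, -1.4]
grip_width: 0.0617
grasp_force: 45.0
time_s: 31.5
tool_pos: [0.5847, -0.0379, 0.0485]
tool_rot: [180.0, -0.0, 7.2]
force: [0.3, 0.3, -1.3]
grip_width: 0.0618
grasp_force: 15.0
time_s: 31.88
tool_pos: [0.5844, -0.0379, 0.0441]
tool_rot: [180.0, 0.0, 7.2]
force: [-0.3, 0.2, -1.3]
grip_width: 0.0624
grasp_force: 15.0
time_s: 32.25
tool_pos: [0.5846, -0.0379, 0.0413]
tool_rot: [180.0, -0.0, 7.2]
force: [1.1, -0.7, -0.8]
grip_width: 0.0621
grasp_force: 15.0
```

```bash
python3 -m creep '0 0 -.0015 0 .055;0 0 0 0 .055;0 0 0 0 .055'
python3 -m creep '0 0 -.001 0 .055;0 0 0 0 .055;0 0 0 0 .055'
python3 -m creep '0 0 -.0007 0 .055;0 0 0 0 .055;0 0 0 0 .055'
```

```text
time_s: 32.62
tool_pos: [0.5846, -0.0379, 0.0398]
tool_rot: [180.0, -0.0, 7.2]
force: [0.1, -0.3, -1.1]
grip_width: 0.0617
grasp_force: 15.0
time_s: 33.0
tool_pos: [0.5845, -0.0379, 0.0387]
tool_rot: [180.0, 0.0, 7.2]
force: [0.9, 0.0, -0.1]
grip_width: 0.0619
grasp_force: 15.0
time_s: 33.38
tool_pos: [0.5846, -0.0379, 0.0381]
tool_rot: [180.0, -0.0, 7.2]
force: [0.7, 0.5, 2.6]
grip_width: 0.0617
grasp_force: 15.0
```

The force is rising at the flush height, so I stop here, tighten the grip and return above the board.

```bash
python3 -m creep '0 0 0 0 .055;0 0 0 0 .055;0 0 .01 0 .055;0 0 .03 0 .055;0 0 .05 0 .055;0 0 .05 0 .055;0 0 .05 0 .055;0 0 .028 0 .055' 45
python3 -m creep '-.0097 -.0012 0 10 .055;-.0097 -.0012 0 10 .055;-.0097 -.0012 0 10 .055;-.0097 -.0012 0 10 .055;-.0097 -.0012 0 10 .055;-.0097 -.0012 0 10 .055;-.0097 -.0012 0 10 .055;-.0097 -.0012 0 10 .055'
python3 -m creep '-.0097 -.0014 0 10 .055;0 0 0 0 .055;0 0 0 0 .055;0 0 0 0 .055;0 0 0 0 .055;0 0 0 0 .055'
python3 - <<'E'
from h import *
o=get_obs();T=o["tool_pos"];print(T,o["tool_rot"])
P=lambda t,z:[box(-.065,.065,-.031,.031,0,.01)@Ry(t).T+[0,0,z]]
for c in("side","top"):
    cams.read_camera(c);d=finder.masks_of("phone",c)
    if c=="side":
        for t in(-.2,-.1,0,.1,.2):print(t,fit(P(t,.268),{c:d[0]["mask"]},[495,-40,-83]))
        ms=d[0]["mask"]
    else:
        mt=d[0]["mask"]
    for n in("scraper","tumbler","pen_rest"):
        e=finder.tip_of(n,c)
        if e:print(c,n,at(c,e[0]["xy"],0).round(3))
    e=finder.masks_of("chip0",c);print("chips",c,[(at(c,q["xy"],.012).round(3)[:2],round(q["p"],2),int(q["mask"].sum())) for q in e])
ys,xs=np.where(ms);cols=range(int(np.percentile(xs,25)),int(np.percentile(xs,75)));print("near row",np.mean([ys[xs==c].max()+.5 for c in cols]))
ys,xs=np.where(mt);rr=range(int(np.percentile(ys,25)),int(np.percentile(ys,75)));print("far col",np.mean([xs[ys==r].min()-.5 for r in rr]))
E
```

```text
time_s: 34.38
tool_pos: [0.5849, -0.0383, 0.2592]
tool_rot: [180.0, -0.2, 7.1]
force: [-0.3, 0.3, -1.7]
grip_width: 0.0611
grasp_force: 45.0
time_s: 35.38
tool_pos: [0.5059, -0.0478, 0.2558]
tool_rot: [-179.9, 0.0, 87.5]
force: [-0.2, 1.2, -1.5]
grip_width: 0.0611
grasp_force: 45.0
time_s: 36.12
tool_pos: [0.4973, -0.0489, 0.2559]
tool_rot: [-180.0, 0.0, 97.1]
force: [-0.6, 0.1, -1.4]
grip_width: 0.0612
grasp_force: 45.0
[ 0.49725247 -0.04887671  0.25591892] [-1.79994061e+02  8.92595336e-03  9.71348592e+01]
-0.2 (array([498.7, -59.4, -87.6]), np.float64(0.746))
-0.1 (array([498. , -49.3, -86.4]), np.float64(0.859))
0 (array([497.2, -39.9, -84.7]), np.float64(0.934))
0.1 (array([497.2, -31.9, -84.4]), np.float64(0.845))
0.2 (array([497.2, -22.4, -82.9]), np.float64(0.766))
side tumbler [0.755 0.183 0.   ]
side pen_rest [ 0.754 -0.006  0.   ]
chips side []
top scraper [ 0.486 -0.282  0.   ]
top tumbler [0.756 0.182 0.   ]
top pen_rest [ 0.76  -0.007  0.   ]
chips top []
near row 150.96666666666667
far col 246.91666666666666
```

Run:
```python
from h import *
def blobs(im,tag):
    f=im.astype(float);m=((f[...,0]>1.6*f[...,2]+12)&(f[...,0]>1.35*f[...,1]+8)).astype(np.uint8)
    n,l,s,c=cv2.connectedComponentsWithStats(m)
    for i in range(1,n):
        x,y=c[i]
        if s[i,4]>4:print(tag,c[i].round(1),s[i,:].tolist(),at("top",c[i],.02).round(3)[:2],f[l==i].mean(0).round())
a=cv2.imread("pics/top0.png")[:,:,::-1];blobs(cv2.resize(a,(512,384),interpolation=cv2.INTER_AREA),"old")
for i in range(2):blobs(cams.read_camera("top"),"new")
```

```text
old [69.1  9.6] [0, 0, 146, 28, 2298] [1.252 0.671] [39. 20.  9.]
old [394.7  11.4] [253, 0, 259, 37, 4716] [ 1.25  -0.476] [39. 20.  9.]
old [273.4  18.9] [270, 17, 8, 5, 12] [ 1.204 -0.051] [26. 10.  4.]
old [81.4 22.6] [76, 19, 12, 8, 26] [1.197 0.618] [22.  9.  4.]
old [93.6 19.4] [92, 18, 4, 4, 7] [1.208 0.574] [24. 11.  4.]
old [107.4  19.9] [106, 19, 4, 3, 8] [1.204 0.524] [21.  8.  4.]
old [378.   19.8] [376, 19, 5, 2, 5] [ 1.213 -0.413] [27. 12.  6.]
old [48.  24.2] [44, 20, 10, 8, 21] [1.196 0.743] [22.  9.  4.]
old [76. 21.] [75, 20, 3, 3, 5] [1.204 0.639] [20.  7.  2.]
old [96.4 23. ] [96, 21, 2, 5, 5] [1.193 0.562] [23. 10.  5.]
old [136.9  22. ] [136, 21, 3, 3, 7] [1.193 0.418] [23.  8.  4.]
old [141.   22.3] [140, 20, 3, 5, 7] [1.191 0.403] [22.  8.  4.]
old [256.2  21.6] [253, 20, 9, 5, 16] [1.192 0.007] [23.  9.  4.]
old [285.6  22. ] [285, 21, 3, 3, 5] [ 1.193 -0.093] [23.  9.  4.]
old [290.3  22.8] [290, 21, 2, 4, 6] [ 1.19  -0.109] [23.  9.  4.]
old [330.7  21.7] [329, 21, 4, 3, 6] [ 1.198 -0.247] [22.  9.  3.]
old [364.3  23.8] [363, 21, 4, 6, 10] [ 1.195 -0.364]
[... 6752 characters left out ...]
1.197 -0.807] [24.  8.  3.]
new [499.   32.4] [492, 29, 16, 7, 40] [ 1.195 -0.864] [25.  9.  3.]
new [463.8  31.3] [461, 30, 6, 3, 9] [ 1.187 -0.725] [23.  6.  2.]
new [510.   32.2] [509, 31, 3, 3, 5] [ 1.2  -0.91] [22.  5.  3.]
new [ 76.9 122.1] [60, 106, 31, 30, 505] [0.83  0.591] [81. 41. 23.]
new [ 65.3 112.5] [62, 109, 7, 7, 31] [0.863 0.635] [90. 48. 28.]
new [ 60.8 118. ] [60, 117, 3, 3, 5] [0.844 0.648] [65. 39. 26.]
new [149.7 226.4] [134, 206, 32, 43, 810] [0.493 0.328] [70. 42. 21.]
new [230.4 222.9] [229, 220, 4, 7, 25] [0.508 0.078] [92. 50. 32.]
new [232.1 238.1] [231, 235, 4, 7, 22] [0.462 0.072] [96. 52. 34.]
new [506.6 283. ] [506, 280, 2, 7, 7] [ 0.32  -0.799] [31. 15.  2.]
```

No other chip shows anywhere on the board or desk. The two chip-sized blobs match the two starting pairs stacked in the insert. The phone reads level and centred, so I'm handing in.

```bash
python3 -c "
from cell import ticket,get_obs
print(get_obs()['time_s']);print(ticket.sign_off())"
```

```text
36.825
the job is handed in; nothing more can be done
None
```

I handed the job in at 36.8 s, and no result was reported: the board is clear, the block stands released on the desk, and the phone is held level and lengthwise about 22 cm above the board's middle; only two of the four chips show in the insert (I take the others to lie under them), and I viewed 11 pictures, one over the limit of 10.

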